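# Unscrew the sprung safety cap of a clamped canister

## Robot

A 6-joint arm with a two-finger parallel gripper is mounted at the origin on the work surface. World frame = base frame: x ahead of the robot, y to its left, z up, the work surface at z = 0. Lengths are in m, angles in rad, forces in N, time in s.
With the tool pointing down it reaches from about 0.275 to 0.825 m from the base axis. Payload 4.9 kg.
Tool frame: the origin (TCP) lies on the mounting face of the last link; the fingertips stand 173 mm ahead of it and the grasp point (between the pads) lies 155 mm ahead of it; y points along the fingers, z is the direction in which the jaws open and shut, and the axes are right-handed (so a half turn about y gives the same grasp; the last joint's range is limited). The gripper opens to 85 mm and grips with 20 to 120 N. Pads are 22 mm wide; open, the fingers measure 114 mm over their backs; the gripper's body (76 mm by 85 mm) begins 54 mm behind the grasp point. The pads swing forward as they close: fully open they stand 13 mm farther back than shut.
Start: joints at [1.012, 0.326, -0.193, 1.052, 0, 1.437], TCP at [0.227, 0.501, 0.405] pointing down, gripper open.
Joint ranges: [-2.65, 2.65], [-0.97, 1.79], [-1.3, 1.35], [-1.93, 2.1], [-1.47, 1.37], [-3.14, 3.14]. Speed limits (rad/s): [2.57, 2.57, 3.14, 3.14, 3.14, 3.14].

## Interface

Orientations are given as a unit quaternion [w, x, y, z].
In Python, from rig import ctrl, capture, camera_info gives the robot as it stands.
- The arm moves only by the tool carry_out, never from a script. Its argument "increments" is a list of rows, each an object with "translation": the shift along the tool's x, y, z in cm, a list of three; "turn": the turn, a rotation vector about the tool's x, y, z in rad, a list of three; "claw": the gripper command: -1 is shut, 1 is fully open, values between are in proportion. In form: [{"translation": [tx, ty, tz], "turn": [rx, ry, rz], "claw": claw}, ...]. A call has 1 to 5 rows; each row shifts and turns the pose as measured when the row begins, along the tool's axes as they then stand; what a row does not reach is not made up. A row lasts 1/10 s, in which the tool goes at most 50 mm and 8.59 degrees, less where a joint would pass 70% of its speed; a pose out of reach is approached as far as the arm can. A call with a gripper value outside its range is refused whole. The fingers move at their own pace and stop on an object; "squeeze" is the grip in N (left out, the last holds). Time passes only in rows, so rows that do not move let the fingers close. It gives the time, the measured TCP pose, the force and the opening at its end, in the units of the state.
- ctrl.read_state(): the state, without advancing time (a new reading comes with each control period).
- capture(name): name is "side" or "top"; returns the picture (420x560x3 uint8, red, green, blue); there is no depth.
- camera_info(name): a dict with "mtx" (3x3 intrinsics, pixels), "distortion" ([k1, k2, p1, p2, k3] as OpenCV has them; the pictures are not rectified), "R" (3x3) and "t" (3): a world point X has camera coordinates R X + t. Camera axes: x right, y down, z forward; pixel columns grow to the right and rows downward; lengths in m; the calibration is good to about 2 mm. A picture is of the moment at which its call begins. camera_info takes no time and is no camera call.
- ctrl.close_job(): hands the job in, once; it reports no verdict.
The state is a dict: "t": time; "qpos": joint angles; "dq": joint speeds; "joint_efforts": joint torques, N m; "tool_pos": TCP position; "tcp_rot": TCP orientation; "force": force on the tool from outside, world axes, zero at the start; "moment": the same for the moment, N m; "finger_gap": finger opening in m.
Only numpy, scipy, OpenCV 4.12 (cv2) and the standard library are available. Lean on these libraries where they do the work, as an engineer would, in place of code of your own. Each camera call takes 0.05 s, during which the arm holds its last target. There are 200 camera calls.

## Task

Take the yellow safety cap off the blue canister clamped in its stand: unscrew it anticlockwise over several grips, following it up as it rises, then feel onwards, still anticlockwise, with a light upward pull for the place where its hidden lugs slip out through their slots, never tugging, wrenching or pressing hard. A spring throws it off there, so keep it in the fingers at that moment and never drop it; set it down gently and upright in the empty half of the red tray, let go, and leave everything else as it stands.

Things in the scene. Friction and masses are not known exactly. Their poses are not given: they have to be found in the camera images.
- cap_mid (a point): Centre of the yellow ribbed safety cap: a cylinder 52 mm across, 40 mm tall, 60 g, black pointer line on top, open below. The point lies on its axis half-way up; z points out of its top. At the start it is screwed on, 4 to 6 mm below canister_neck. It has about 1 mm of play on the thread, sideways and up and down.
- cap: The same cap; origin at the centre of its lower edge, 20 mm below cap_mid. Right-hand thread: anticlockwise from above (positive yaw) raises it 14 mm per turn. The thread ends after 3.5 to 4.5 rad; then the cap springs up some 5 mm, under a lock ring. Let go on the thread, or under the ring away from its slots, it stays. Once off, lift it 40 mm straight up to clear the neck.
- canister_neck (a point): Centre of the top of the neck, on the cap's axis, 126 mm above the bench, inside the cap. Under the lock ring cap_mid is 9 to 10 mm above this point, past the ring over 16 mm. The ring has two opposite slots (hidden, at any angle) for the cap's two inner lugs: they slip out within a window 0.45 rad wide, found within half a turn. The shoulder, 86 mm across, is 36 mm below this point.
- canister: Blue canister, 86 mm across, clamped upright in a fixed 150 mm square stand with two black jaws 57 mm high; origin under the middle of the stand. A sprung pin in its neck pushes up under the cap, 4 N at the start and 2.5 N at the ring, 28 mm of travel in all; it throws off a cap that is not held. 5 to 10 N is enough to feel against thread and ring. The cap stands a 40 to 60 N grip.
- tray_free (a point): Centre of the floor of the empty half of the shallow red tray (fixed; floor 5 mm, rim 28 mm above the bench). That half is 160 mm along this point's x and 140 mm along its y; the other half, on its -y side, holds two white cartons. A cap standing on this floor has cap_mid 20 mm above the point.
- carton_a: White carton 50 x 95 x 22 mm lying in the other half of the tray; origin under its centre. Leave alone.
- carton_b: White carton 45 x 80 x 30 mm lying in the other half of the tray; origin under its centre. Leave alone.
- amber_bottle: Amber bottle 48 mm across, 100 mm tall, on the bench; origin under its centre. Leave alone.
- white_jar: White jar with blue lid, 60 mm across, 75 mm tall; origin under its centre. Leave alone.
- carton_c: White carton 60 x 110 x 45 mm on the bench; origin under its centre. Leave alone.
- spare_canister: Closed canister with a green cap, 72 mm across, 105 mm tall; origin under its centre. Leave alone.
- cup: Small steel cup 60 mm across, 60 mm tall; origin under its centre. Leave alone.
- spatula: Spatula lying on the bench at the robot's right; origin under its middle. Leave alone.
Not all that is in view belongs to the job. What is meant by the cap is not green or purple, and is the smaller of those in its own colour.

How it is judged:
On the way:
1. the cap is off the thread and out of the lock ring, held in the fingers (z of cap_mid in the frame of canister_neck above 0.022 m and contact force between the fingers and cap above 1 N), for 0.1 s.
At the end, for the whole second after the job is handed in: The cap stands upright (within 0.1 rad), at rest, on the floor of the tray's empty half, wholly inside it (its middle within 56 mm along the tray's x and 45 mm along its y of that half's centre), let go (x of cap_mid in the frame of tray_free between -0.056 and 0.056 m and y of cap_mid in the frame of tray_free between -0.045 and 0.045 m and z of cap_mid in the frame of tray_free between 0.017 and 0.023 m and angle between cap_mid's own z axis and vertical below 0.1 rad and linear speed of cap below 0.02 m/s); the robot touches nothing.
It fails at once if the cap is pulled, pressed or wrenched against the canister: the contact forces between them, with some 8 N from the spring and its reaction at the thread, add up to over 30 N (contact force between cap and canister above 30 N).
It fails at once if the cap is out of the lock ring but not in the fingers (thrown off, or dropped from more than 15 mm above the tray floor) (contact force between the fingers and cap below 0.2 N and z of cap_mid in the frame of tray_free above 0.035 m and (z of cap_mid in the frame of canister_neck above 0.018 m or horizontal distance between cap_mid and canister_neck above 0.02 m)).
It fails at once if the cap is banged into the tray with more than 45 N (contact force between cap and tray above 45 N).
It fails at once if a bystander is moved by more than 15 mm (distance of any of carton_a, carton_b, amber_bottle, white_jar, carton_c, spare_canister, cup, spatula from where it was at the start of the episode above 0.015 m).
It also fails if it takes over 72 s, if anything falls off the work surface, if the arm or the gripper's body presses on something with over 40 N, if the wrist force passes 120 N, or if a joint passes its speed limit or range.

## Working session

There is one attempt and no reset: what is moved stays moved. The work goes in short steps, Python scripts to look and compute and a tool call to move; the robot and the scene stay as the last step left them, time stands still between calls to the robot, and variables do not carry over. Pictures are saved under pics/ and viewed, about 8 in all and at most 12, crops included, and the job is handed in when it is done.

Besides the shell and the picture viewer there is one more tool, called after ">>>" by a JSON object that holds its "fn" and its "kwargs". carry_out: Moves the arm, as the interface text tells. Its arguments: {"type":"object","properties":{"increments":{"type":"array"},"squeeze":{"type":"number"}},"required":["increments"]}

```bash
mkdir -p pics; ls; python3 - <<'E'
from rig import ctrl,capture,camera_info
import cv2,numpy as np
for n in("side","top"):
    im=capture(n); cv2.imwrite(f"pics/{n}0.png",im[:,:,::-1]); c=camera_info(n); print(n,{k:np.round(v,4).tolist() for k,v in c.items()})
print(ctrl.read_state())
E
```

```text
pics
side {'mtx': [[386.6509, 0.0, 268.6543], [0.0, 386.6509, 210.4501], [0.0, 0.0, 1.0]], 'distortion': [-0.0073, 0.0, 0.0, 0.0, 0.0], 'R': [[-0.985, -0.1718, -0.0127], [-0.1054, 0.6591, -0.7446], [0.1363, -0.7321, -0.6674]], 't': [0.5395, 0.1644, 1.2864]}
top {'mtx': [[492.2988, 0.0, 281.5882], [0.0, 492.2988, 212.9712], [0.0, 0.0, 1.0]], 'distortion': [-0.0824, 0.0, 0.0, 0.0, 0.0], 'R': [[-0.011, -0.9999, -0.0046], [-0.998, 0.0112, -0.0624], [0.0624, 0.0039, -0.998]], 't': [0.0113, 0.5727, 1.3788]}
{'t': 0.1, 'qpos': array([ 1.01179322e+00,  3.26870418e-01, -1.93454940e-01,  1.05198150e+00,
       -2.90450907e-05,  1.43660184e+00]), 'dq': array([ 6.42590451e-05, -1.70679118e-03,  3.30786338e-03,  1.48793890e-03,
       -2.43538504e-04,  1.97433182e-05]), 'joint_efforts': array([ 6.61229515e-04, -4.44237649e+01,  2.63038749e+01,  7.89552490e-03,
       -1.75033920e-04, -8.89138960e-06]), 'tool_pos': array([0.22654343, 0.50091545, 0.40399056]), 'tcp_rot': array([-0.69070991,  0.69172148, -0.14923745,  0.14889393]), 'force': array([-0.18239806, -0.23520103, -0.33489199]), 'moment': array([ 0.02768368, -0.00126103, -0.04860677]), 'finger_gap': 0.08560003111224856}
```

View pics/side0.png

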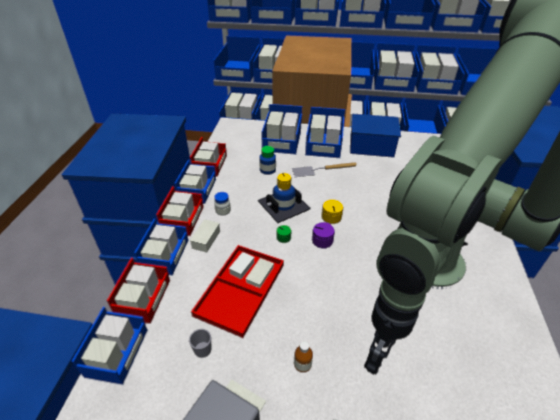

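View pics/top0.png

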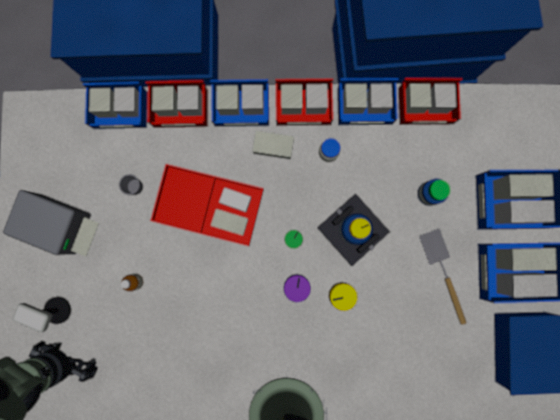

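The side view shows the yellow cap on the canister at (285,181), a larger loose yellow cap at (332,211), a purple one at (323,235), a green one at (284,233) and the spare's green cap at (267,153). In the top view these are at (360,229), (343,297), (297,288), (293,239) and (440,190). I choose the smaller yellow one, on the clamped canister, and check it in a crop.

```bash
python3 - <<'E'
import cv2,numpy as np
s=cv2.imread("pics/side0.png");t=cv2.imread("pics/top0.png")
a=cv2.resize(s[160:230,250:320],None,fx=5.6,fy=5.6,interpolation=cv2.INTER_CUBIC)
b=cv2.resize(t[195:265,320:390],None,fx=5.6,fy=5.6,interpolation=cv2.INTER_CUBIC)
c=cv2.resize(s[240:340,185:295],(392,356));d=cv2.resize(t[155:255,145:270],(392,314));d=np.vstack([d,np.zeros((42,392,3),np.uint8)])
cv2.imwrite("pics/crop1.png",cv2.resize(np.vstack([np.hstack([a,b]),np.hstack([c,d])]),(640,int(748*640/784))))
E
```

```text
(no output)
```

View pics/crop1.png

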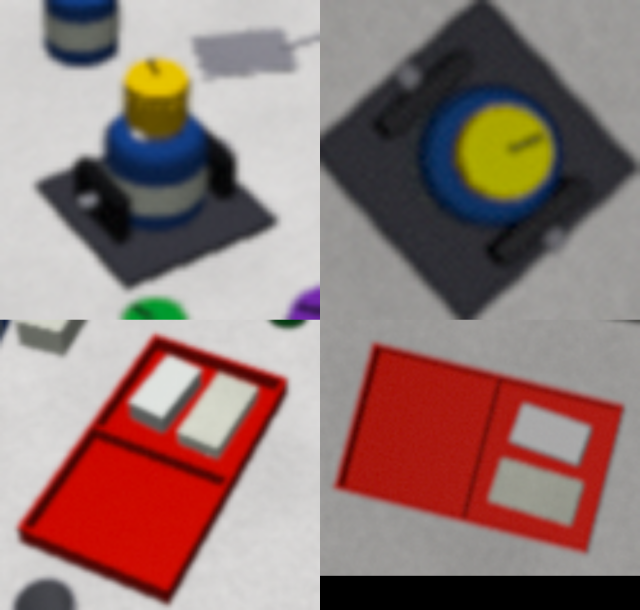

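The crop shows the yellow cap on the clamped canister, with its top centre at side ~(284.1,177.5) and top ~(360.5,228.5). The jaws run diagonally. The empty tray half is at side ~(229,305.7) and top ~(183.7,198.8).

```bash
cat > h.py <<'E'
import cv2,numpy as np
from rig import ctrl,capture,camera_info
from scipy.spatial.transform import Rotation as Ro
def P(n):
    c=camera_info(n); return [np.array(c[k],float) for k in("mtx","distortion","R","t")]
def ray(n,p):
    K,D,R,t=P(n); u=cv2.undistortPoints(np.array([[p]],float),K,D)[0,0]
    d=R.T@np.array([u[0],u[1],1]); return -R.T@t,d/np.linalg.norm(d)
def tri(a,b):
    o1,d1=ray("side",a);o2,d2=ray("top",b)
    s=np.linalg.lstsq(np.c_[d1,-d2],o2-o1,rcond=None)[0]
    x,y=o1+s[0]*d1,o2+s[1]*d2; return (x+y)/2,np.linalg.norm(x-y)
def atz(n,p,z):
    o,d=ray(n,p); return o+d*(z-o[2])/d[2]
def proj(n,X):
    K,D,R,t=P(n); return cv2.projectPoints(np.array([X],float),cv2.Rodrigues(R)[0],t,K,D)[0][0,0]
def tool():
    s=ctrl.read_state();q=s["tcp_rot"];return s,np.array(s["tool_pos"]),Ro.from_quat([q[1],q[2],q[3],q[0]])
E
python3 - <<'E'
from h import *
np.set_printoptions(precision=4,suppress=True)
print("cap top",tri((284.1,177.5),(360.5,228.5)), "top@.141",atz("top",(360.5,228.5),.141),"side",atz("side",(284.1,177.5),.141))
print("tray",tri((229,305.7),(183.7,198.8)),atz("top",(183.7,198.8),.028),atz("side",(229,305.7),.028))
# canister colour centroid for top
t=cv2.imread("pics/top0.png");s=cv2.imread("pics/side0.png")
for n,im,w in(("top",t,(205,255,335,385)),("side",s,(165,200,268,302))):
    c=im[w[0]:w[1],w[2]:w[3]].astype(int); m=(c[...,1]>90)&(c[...,2]>90)&(c[...,0]<80)
    y,x=np.nonzero(m); print(n,m.sum(),x.mean()+w[2],y.mean()+w[0],x.min()+w[2],x.max()+w[2],y.min()+w[0],y.max()+w[0])
# tray corners from top crop
for p in [(373,345),(337,487),(500,380),(465,518),(622,408),(588,550)]:
    print(atz("top",(145+(p[0]-320)/2.56,155+(p[1]-320)/2.56),.028))
st,p,R=tool();print(R.as_matrix())
E
```

```text
cap top (array([ 0.5232, -0.2006,  0.1313]), np.float64(0.0007503091965236001)) top@.141 [ 0.5225 -0.1991  0.141 ] side [ 0.5219 -0.1878  0.141 ]
tray (array([0.618 , 0.2868, 0.0038]), np.float64(0.000540133796881834)) [0.6155 0.2818 0.028 ] [0.6123 0.3025 0.028 ]
top 347 360.13832853025934 227.85878962536023 350 370 218 238
side 113 283.98230088495575 177.90265486725664 277 290 173 188
[0.7136 0.3339 0.028 ]
[0.5557 0.3733 0.028 ]
[0.6724 0.1917 0.028 ]
[0.52   0.2307 0.028 ]
[0.6395 0.0567 0.028 ]
[0.4835 0.0954 0.028 ]
[[ 0.9111 -0.0008  0.4121]
 [-0.4121 -0.0013  0.9111]
 [-0.0002 -1.     -0.0015]]
```

```bash
python3 - <<'E'
from h import *
np.set_printoptions(precision=2,suppress=True)
a=np.linspace(0,2*np.pi,73)
def hull(n,x,y,zt):
    pts=np.array([proj(n,(x+.026*np.cos(b),y+.026*np.sin(b),z)) for z in(zt,zt-.04) for b in a],np.float32)
    m=np.zeros((420*8,560*8),np.uint8);cv2.fillConvexPoly(m,cv2.convexHull(((pts+.5)*8).astype(np.int32)),255)
    return cv2.resize(m,(560,420),interpolation=cv2.INTER_AREA)/255.
ims={"side":cv2.imread("pics/side0.png"),"top":cv2.imread("pics/top0.png")}
obs={}
for n,(u,v) in{"side":(284,181),"top":(360,228)}.items():
    im=ims[n].astype(float);w=np.zeros((420,560));w[v-18:v+18,u-18:u+18]=1
    h=cv2.cvtColor(ims[n],cv2.COLOR_BGR2HSV)
    obs[n]=((h[...,0]>15)&(h[...,0]<38)&(h[...,1]>120)&(h[...,2]>50))*w
    ys,xs=np.nonzero(obs[n]);print(n,xs.min(),xs.max(),ys.min(),ys.max(),xs.mean(),ys.mean(),len(xs))
from scipy.optimize import minimize
f=lambda p,ns=("side","top"):sum(np.abs(hull(n,p[0]/100,p[1]/100,p[2]/100)-obs[n]).sum() for n in ns)
r=minimize(f,(52.25,-19.9,14.1),method="Nelder-Mead",options=dict(initial_simplex=[(52.2,-20,14.1),(52.8,-20,14),(52.2,-19.4,14),(52.2,-20,13)]));print(r.x,r.fun)
for z in(13.1,13.6,14.1,14.6):
    g=minimize(lambda q:f((q[0],q[1],z)),(52.2,-19.9),method="Nelder-Mead",options=dict(initial_simplex=[(52.2,-20),(52.8,-20),(52.2,-19.4)]));print(z,g.x,g.fun,[round(f((*g.x,z),(n,)),1) for n in obs])
E
```

```text
side 277 290 173 189 283.8316326530612 180.73469387755102 196
top 350 370 218 238 359.8872403560831 227.9673590504451 337Traceback (most recent call last):
  File "<stdin>", line 17, in <module>
    res = _minimize_neldermead(fun, x0, args, callback, bounds=bounds,
                               **options)
    fxcc = func(xcc)
    fx = function(np.copy(x), *(wrapper_args + args))
  File "<stdin>", line 16, in <lambda>
  File "<stdin>", line 16, in <genexpr>
  File "<stdin>", line 5, in hull
  File "h.py", line 16, in proj
    K,D,R,t=P(n); return cv2.projectPoints(np.array([X],float),cv2.Rodrigues(R)[0],t,K,D)[0][0,0]
            ~^^^
  File "h.py", line 5, in P
    c=camera_info(n); return [np.array(c[k],float) for k in("mtx","distortion","R","t")]
ValueError: time passes only in moves, steps and waits
```

```bash
sed -i 's/^def P(n)/from functools import lru_cache\n@lru_cache\ndef P(n)/' h.py; cat > fit.py <<'E'
from h import *
from scipy.optimize import minimize
a=np.linspace(0,2*np.pi,73)
def hull(n,x,y,zt):
    X=np.array([(x+.026*np.cos(b),y+.026*np.sin(b),z) for z in(zt,zt-.04) for b in a])
    K,D,R,t=P(n);p=cv2.projectPoints(X,cv2.Rodrigues(R)[0],t,K,D)[0][:,0]
    m=np.zeros((420*4,560*4),np.uint8);cv2.fillConvexPoly(m,cv2.convexHull(np.round((p+.5)*64).astype(np.int32)),255,shift=4)
    return cv2.resize(m,(560,420),interpolation=cv2.INTER_AREA)/255.
def obs_of(im,u,v,r=18):
    w=np.zeros((420,560));w[v-r:v+r,u-r:u+r]=1;h=cv2.cvtColor(im,cv2.COLOR_BGR2HSV)
    return ((h[...,0]>15)&(h[...,0]<38)&(h[...,1]>120)&(h[...,2]>50))*w
def fit(obs,x,y,z):
    f=lambda p:sum(np.abs(hull(n,*(p/100))-o).sum() for n,o in obs.items())
    g=lambda p0,h:minimize(h,p0,method="Nelder-Mead",options=dict(initial_simplex=[p0]+[np.array(p0)+e for e in np.eye(len(p0))*.8],maxiter=150))
    r=g((x,y,z),f);print("free",r.x.round(2),r.fun)
    for dz in(-.5,0,.5,1):
        q=g((x,y),lambda q:f(np.array([*q,z+dz])));print(z+dz,q.x.round(2),round(q.fun,1))
E
python3 - <<'E'
from fit import *
s,t=cv2.imread("pics/side0.png"),cv2.imread("pics/top0.png")
o={"side":obs_of(s,284,181),"top":obs_of(t,360,228)}
fit(o,52.2,-20,14.1)
fit({"side":o["side"]},52.2,-20,14.1)
print(proj("side",(.5225,-.199,.141)),proj("side",(.5225,-.199,.131)))
E
```

```text
free [ 52.5  -20.07  13.62] 54.98039215686275
13.6 [ 52.53 -20.04] 55.3
14.1 [ 52.47 -19.9 ] 66.7
14.6 [ 52.51 -19.78] 88.5
15.1 [ 52.44 -19.71] 113.8
free [ 52.55 -19.85  13.79] 27.145098039215686
13.6 [ 52.5  -20.12] 26.6
14.1 [ 52.49 -19.48] 29.1
14.6 [ 52.37 -18.72] 31.3
15.1 [ 52.29 -18.18] 33.3
[284.36782433 175.65602827] [284.32842238 177.85306385]
```

```bash
cat > plan.py <<'E'
import sys
from h import *
# plan.py x y z yawtotal : rows from the present pose (TCP target), tool kept vertical
def main(x,y,z,dyaw,vmax=.048,n=None):
    s,p,R=tool();d=np.array([x,y,z])-p;N=n or max(1,int(np.ceil(np.linalg.norm(d)/vmax)),int(np.ceil(abs(dyaw)/.148)))
    M=R.as_matrix();tilt=np.cross(M[:,1],[0,0,-1])
    print("p",p.round(4),"j6",round(s["qpos"][5],3),"tilt corr(tool)",(M.T@tilt).round(4),"d(mm)",(d*1000).round(1),"N",N,"t",round(s["t"],2))
    for k in range(N):
        Rk=Ro.from_rotvec([0,0,dyaw*k/N])*R; print(k,(Rk.inv().apply(d/N)*100).round(2).tolist(),"ty",round(-dyaw/N,3))
if __name__=="__main__":
    a=[float(v) for v in sys.argv[1:]];main(*a[:4],n=int(a[4]) if len(a)>4 else None)
E
python3 plan.py .5245 -.1995 .33 -2.8
```

```text
p [0.2265 0.5009 0.404 ] j6 1.437 tilt corr(tool) [ 0.0015  0.     -0.0002] d(mm) [ 298.  -700.4  -74. ] N 19 t 0.1
0 [2.95, 0.39, -2.71] ty 0.147
1 [3.31, 0.39, -2.25] ty 0.147
2 [3.61, 0.39, -1.74] ty 0.147
3 [3.83, 0.39, -1.19] ty 0.147
4 [3.96, 0.39, -0.62] ty 0.147
5 [4.01, 0.39, -0.03] ty 0.147
6 [3.97, 0.39, 0.56] ty 0.147
7 [3.84, 0.39, 1.14] ty 0.147
8 [3.63, 0.39, 1.69] ty 0.147
9 [3.35, 0.39, 2.2] ty 0.147
10 [2.99, 0.38, 2.67] ty 0.147
11 [2.56, 0.38, 3.08] ty 0.147
12 [2.08, 0.38, 3.42] ty 0.147
13 [1.56, 0.38, 3.69] ty 0.147
14 [1.0, 0.38, 3.88] ty 0.147
15 [0.42, 0.38, 3.99] ty 0.147
16 [-0.17, 0.38, 4.0] ty 0.147
17 [-0.76, 0.38, 3.93] ty 0.147
18 [-1.33, 0.38, 3.78] ty 0.147
```

>>> {"fn": "carry_out", "kwargs": {"increments": [{"translation":[2.95,0.3,-2.7],"turn":[0,0.147,0],"claw":1},{"translation":[3.3,0.3,-2.25],"turn":[0,0.147,0],"claw":1},{"translation":[3.6,0.3,-1.75],"turn":[0,0.147,0],"claw":1},{"translation":[3.8,0.3,-1.2],"turn":[0,0.147,0],"claw":1},{"translation":[3.95,0.3,-0.6],"turn":[0,0.147,0],"claw":1}]}}

```text
t: 0.6
tool_pos: [0.3036, 0.3143, 0.3865]
tcp_rot: [-0.588, 0.59, -0.392, 0.391]
force: [1.1, 0.3, -0.5]
finger_gap: 0.0855
```

```bash
python3 plan.py .5245 -.1995 .33 -2.07
```

```text
p [0.3036 0.3143 0.3865] j6 1.807 tilt corr(tool) [ 0.0023 -0.      0.0006] d(mm) [ 220.9 -513.8  -56.5] N 14 t 0.6
0 [3.99, 0.41, 0.04] ty 0.148
1 [3.95, 0.4, 0.62] ty 0.148
2 [3.81, 0.4, 1.2] ty 0.148
3 [3.59, 0.4, 1.75] ty 0.148
4 [3.3, 0.4, 2.26] ty 0.148
5 [2.93, 0.4, 2.72] ty 0.148
6 [2.5, 0.4, 3.12] ty 0.148
7 [2.01, 0.4, 3.45] ty 0.148
8 [1.48, 0.4, 3.71] ty 0.148
9 [0.92, 0.4, 3.89] ty 0.148
10 [0.33, 0.39, 3.98] ty 0.148
11 [-0.26, 0.39, 3.99] ty 0.148
12 [-0.84, 0.39, 3.91] ty 0.148
13 [-1.41, 0.39, 3.74] ty 0.148
```

>>> {"fn": "carry_out", "kwargs": {"increments": [{"translation":[4.0,0.4,0.0],"turn":[0,0.148,0],"claw":1},{"translation":[3.95,0.4,0.6],"turn":[0,0.148,0],"claw":1},{"translation":[3.8,0.4,1.2],"turn":[0,0.148,0],"claw":1},{"translation":[3.6,0.4,1.75],"turn":[0,0.148,0],"claw":1},{"translation":[3.3,0.4,2.25],"turn":[0,0.148,0],"claw":1}]}}

```text
t: 1.1
tool_pos: [0.3816, 0.1222, 0.3653]
tcp_rot: [-0.403, 0.405, -0.58, 0.58]
force: [0.7, 0.5, -0.7]
finger_gap: 0.0857
```

>>> {"fn": "carry_out", "kwargs": {"increments": [{"translation":[2.95,0.4,2.7],"turn":[0,0.148,0],"claw":1},{"translation":[2.5,0.4,3.1],"turn":[0,0.148,0],"claw":1},{"translation":[2.0,0.4,3.45],"turn":[0,0.148,0],"claw":1},{"translation":[1.5,0.4,3.7],"turn":[0,0.148,0],"claw":1},{"translation":[0.9,0.4,3.9],"turn":[0,0.148,0],"claw":1}]}}

```text
t: 1.6
tool_pos: [0.4579, -0.0711, 0.344]
tcp_rot: [0.163, -0.165, 0.688, -0.688]
force: [-0.1, 1.2, 0.0]
finger_gap: 0.0856
```

```bash
python3 plan.py .5245 -.1995 .33 -.62
```

```text
p [ 0.4579 -0.0711  0.344 ] j6 2.362 tilt corr(tool) [ 0.0007 -0.      0.0029] d(mm) [  66.6 -128.4  -14. ] N 5 t 1.6
0 [-0.03, 0.28, 2.89] ty 0.124
1 [-0.39, 0.28, 2.87] ty 0.124
2 [-0.74, 0.28, 2.8] ty 0.124
3 [-1.08, 0.27, 2.68] ty 0.124
4 [-1.41, 0.27, 2.53] ty 0.124
```

>>> {"fn": "carry_out", "kwargs": {"increments": [{"translation":[0.0,0.3,2.9],"turn":[0,0.13,0.003],"claw":1},{"translation":[-0.4,0.3,2.85],"turn":[0,0.13,0],"claw":1},{"translation":[-0.75,0.3,2.8],"turn":[0,0.13,0],"claw":1},{"translation":[-1.1,0.3,2.7],"turn":[0,0.13,0],"claw":1},{"translation":[-1.4,0.2,2.5],"turn":[0,0.13,0],"claw":1}]}}

```text
t: 2.1
tool_pos: [0.5222, -0.2089, 0.3269]
tcp_rot: [-0.077, 0.075, 0.704, -0.702]
force: [0.3, -0.4, 0.4]
finger_gap: 0.0854
```

```bash
python3 plan.py .5245 -.1995 .284 0 4;  python3 - <<'E'
from h import *
a,b=capture("side"),capture("top")
a=cv2.resize(a[120:240,230:350],(480,480),interpolation=cv2.INTER_CUBIC)
cv2.imwrite("pics/near1.png",a[:,:,::-1])
E
```

```text
p [ 0.5222 -0.2089  0.3269] j6 2.845 tilt corr(tool) [ 0.0016 -0.      0.0039] d(mm) [  2.3   9.4 -42.9] N 4 t 2.1
0 [-0.01, 1.07, -0.24] ty -0.0
1 [-0.01, 1.07, -0.24] ty -0.0
2 [-0.01, 1.07, -0.24] ty -0.0
3 [-0.01, 1.07, -0.24] ty -0.0
```

View pics/near1.png

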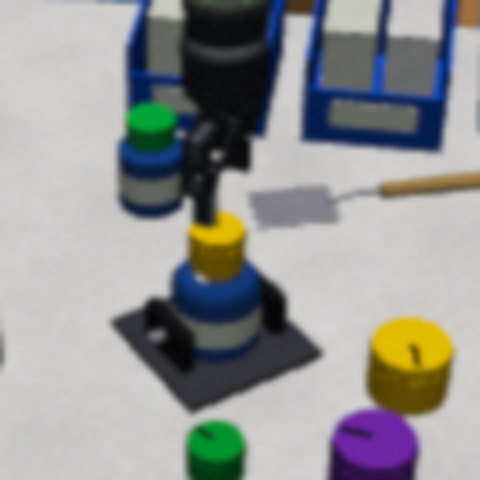

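The fingers stand just above the cap at crop (200,210), a little off in y. I correct that, then descend.

>>> {"fn": "carry_out", "kwargs": {"increments": [{"translation":[0,0.0,-0.95],"turn":[0.002,0,0.004],"claw":1},{"translation":[0,1.0,0],"turn":[0,0,0],"claw":1},{"translation":[0,1.0,0],"turn":[0,0,0],"claw":1},{"translation":[0,1.0,0],"turn":[0,0,0],"claw":1},{"translation":[0,1.0,0],"turn":[0,0,0],"claw":1}]}}

```text
t: 2.7
tool_pos: [0.5241, -0.1979, 0.2837]
tcp_rot: [0.074, -0.074, -0.703, 0.704]
force: [-0.0, -0.1, -0.5]
finger_gap: 0.0856
```

```bash
python3 plan.py .5245 -.1995 .282 0 1; python3 -c "
from h import *
print(ctrl.read_state()['force'],ctrl.read_state()['moment'])"
```

```text
p [ 0.5241 -0.1979  0.2837] j6 2.858 tilt corr(tool) [-0.0007  0.     -0.0007] d(mm) [ 0.4 -1.6 -1.7] N 1 t 2.7
0 [-0.07, 0.17, 0.14] ty -0.0
[-0.01748901 -0.12361678 -0.51723332] [ 0.07780045  0.0061611  -0.00474739]
```

>>> {"fn": "carry_out", "kwargs": {"increments": [{"translation":[0,0.4,0.1],"turn":[0,0,0],"claw":0.6},{"translation":[0,0,0],"turn":[0,0,0],"claw":0.45},{"translation":[0,0,0],"turn":[0,0,0],"claw":0.4},{"translation":[0,0,0],"turn":[0,0,0],"claw":0.37}], "squeeze": 20}}

```text
t: 3.1
tool_pos: [0.5229, -0.198, 0.2771]
tcp_rot: [-0.075, 0.072, 0.704, -0.703]
force: [0.5, -0.0, 0.5]
finger_gap: 0.0587
```

>>> {"fn": "carry_out", "kwargs": {"increments": [{"translation":[0,0,0],"turn":[0,0,0],"claw":0.34}]}}

```text
t: 3.2
tool_pos: [0.5231, -0.1981, 0.2775]
tcp_rot: [-0.074, 0.073, 0.703, -0.703]
force: [-0.6, 1.0, 0.4]
finger_gap: 0.0574
```

>>> {"fn": "carry_out", "kwargs": {"increments": [{"translation":[0,0,0],"turn":[0,0,0],"claw":0.31}]}}

```text
t: 3.3
tool_pos: [0.5232, -0.1983, 0.2779]
tcp_rot: [-0.074, 0.073, 0.703, -0.703]
force: [-0.4, 0.5, 0.2]
finger_gap: 0.056
```

>>> {"fn": "carry_out", "kwargs": {"increments": [{"translation":[0,0,0],"turn":[0,0,0],"claw":0.29}]}}

```text
t: 3.4
tool_pos: [0.5234, -0.1984, 0.2782]
tcp_rot: [0.074, -0.073, -0.703, 0.703]
force: [-0.7, -0.1, -0.1]
finger_gap: 0.0553
```

>>> {"fn": "carry_out", "kwargs": {"increments": [{"translation":[0,0,0],"turn":[0,0,0],"claw":0.27}]}}

```text
t: 3.5
tool_pos: [0.5235, -0.1985, 0.2784]
tcp_rot: [0.074, -0.073, -0.703, 0.703]
force: [0.1, -0.0, -1.1]
finger_gap: 0.0544
```

>>> {"fn": "carry_out", "kwargs": {"increments": [{"translation":[0,0,0],"turn":[0,0,0],"claw":0.25}]}}

```text
t: 3.6
tool_pos: [0.5235, -0.1984, 0.2785]
tcp_rot: [0.074, -0.073, -0.703, 0.703]
force: [-0.6, 0.3, -1.0]
finger_gap: 0.0531
```

>>> {"fn": "carry_out", "kwargs": {"increments": [{"translation":[0,0,0],"turn":[0,0,0],"claw":0.235}]}}

```text
t: 3.7
tool_pos: [0.5235, -0.1983, 0.2785]
tcp_rot: [-0.074, 0.073, 0.703, -0.703]
force: [0.3, 1.2, 0.1]
finger_gap: 0.0526
```

>>> {"fn": "carry_out", "kwargs": {"increments": [{"translation":[0,0,0],"turn":[0,0,0],"claw":0.21}]}}

```text
t: 3.8
tool_pos: [0.5235, -0.1982, 0.2787]
tcp_rot: [-0.074, 0.073, 0.703, -0.703]
force: [-0.7, -0.3, 0.9]
finger_gap: 0.0518
```

>>> {"fn": "carry_out", "kwargs": {"increments": [{"translation":[0,0,0],"turn":[0,0,0],"claw":0.15}]}}

```text
t: 3.9
tool_pos: [0.5235, -0.1982, 0.2788]
tcp_rot: [-0.074, 0.073, 0.703, -0.703]
force: [-0.7, 1.4, 0.6]
finger_gap: 0.0521
```

>>> {"fn": "carry_out", "kwargs": {"increments": [{"translation":[0,0,0],"turn":[0,0,0],"claw":-0.1},{"translation":[0,0,0],"turn":[0,0,0],"claw":-0.1}], "squeeze": 45}}

```text
t: 4.1
tool_pos: [0.5235, -0.1982, 0.2789]
tcp_rot: [-0.074, 0.073, 0.703, -0.703]
force: [0.3, 1.1, 1.3]
finger_gap: 0.051
```

>>> {"fn": "carry_out", "kwargs": {"increments": [{"translation":[0,-0.02,0],"turn":[0,-0.1,0],"claw":-0.1},{"translation":[0,-0.02,0],"turn":[0,-0.1,0],"claw":-0.1}]}}

```text
t: 4.3
tool_pos: [0.5235, -0.1985, 0.2793]
tcp_rot: [0.001, -0.001, -0.707, 0.707]
force: [0.0, 0.3, 1.3]
finger_gap: 0.051
```

```bash
cat > st.py <<'E'
from h import *
s,p,R=tool();np.set_printoptions(precision=4,suppress=True)
M=R.as_matrix();print(round(s["t"],2),p,"F",s["force"].round(1),"M",s["moment"].round(2),"q6",s["qpos"][5].round(3),"yaw",np.arctan2(M[1,2],M[0,2]).round(3),"gap",round(s["finger_gap"],4),"tilt",(M.T@np.cross(M[:,1],[0,0,-1])).round(4), "ftool",R.inv().apply(s["force"]).round(1))
E
python3 st.py
```

```text
4.3 [ 0.5235 -0.1985  0.2793] F [0.  0.3 1.3] M [-0.02  0.06  0.02] q6 2.65 yaw -1.573 gap 0.051 tilt [-0.0006  0.      0.0004] ftool [-0.  -1.3 -0.3]
```

>>> {"fn": "carry_out", "kwargs": {"increments": [{"translation":[0,-0.03,0],"turn":[0,-0.14,0],"claw":-0.1},{"translation":[0,-0.03,0],"turn":[0,-0.14,0],"claw":-0.1},{"translation":[0,-0.03,0],"turn":[0,-0.14,0],"claw":-0.1}]}}

```text
t: 4.6
tool_pos: [0.5236, -0.1992, 0.2803]
tcp_rot: [-0.152, 0.153, -0.69, 0.691]
force: [-0.5, -1.7, 1.1]
finger_gap: 0.0507
```

```bash
python3 st.py
```

```text
4.6 [ 0.5236 -0.1992  0.2803] F [-0.5 -1.7  1.1] M [-0.11  0.04  0.02] q6 2.213 yaw -1.136 gap 0.0507 tilt [-0.0024 -0.      0.0016] ftool [ 1.1 -1.1  1.3]
```

>>> {"fn": "carry_out", "kwargs": {"increments": [{"translation":[0,-0.03,0],"turn":[-0.001,-0.14,0.001],"claw":-0.1},{"translation":[0,-0.03,0],"turn":[-0.001,-0.14,0.001],"claw":-0.1},{"translation":[0,-0.03,0],"turn":[0,-0.14,0],"claw":-0.1},{"translation":[0,-0.03,0],"turn":[0,-0.14,0],"claw":-0.1},{"translation":[0,-0.03,0],"turn":[0,-0.14,0],"claw":-0.1}]}}

```text
t: 5.1
tool_pos: [0.5242, -0.2002, 0.2819]
tcp_rot: [-0.389, 0.388, -0.59, 0.592]
force: [0.5, 1.7, 0.4]
finger_gap: 0.0513
```

```bash
python3 st.py
```

```text
5.1 [ 0.5242 -0.2002  0.2819] F [0.5 1.7 0.4] M [ 0.19 -0.06 -0.04] q6 1.483 yaw -0.408 gap 0.0513 tilt [-0.0024 -0.      0.0012] ftool [-1.8 -0.4 -0.2]
```

>>> {"fn": "carry_out", "kwargs": {"increments": [{"translation":[0,-0.035,0],"turn":[-0.001,-0.14,0.001],"claw":-0.1},{"translation":[0,-0.03,0],"turn":[-0.001,-0.14,0],"claw":-0.1},{"translation":[0,-0.03,0],"turn":[0,-0.14,0],"claw":-0.1},{"translation":[0,-0.03,0],"turn":[0,-0.14,0],"claw":-0.1},{"translation":[0,-0.03,0],"turn":[0,-0.14,0],"claw":-0.1}]}}

```text
t: 5.6
tool_pos: [0.5252, -0.2003, 0.2834]
tcp_rot: [0.574, -0.573, 0.413, -0.414]
force: [0.9, 1.2, 2.1]
finger_gap: 0.0513
```

```bash
python3 st.py
```

```text
5.6 [ 0.5252 -0.2003  0.2834] F [0.9 1.2 2.1] M [ 0.2   0.05 -0.02] q6 0.753 yaw 0.322 gap 0.0513 tilt [-0.0026  0.      0.0008] ftool [-0.9 -2.1  1.3]
```

>>> {"fn": "carry_out", "kwargs": {"increments": [{"translation":[0,-0.035,0],"turn":[-0.002,-0.14,0.001],"claw":-0.1},{"translation":[0,-0.035,0],"turn":[-0.001,-0.14,0],"claw":-0.1},{"translation":[0,-0.03,0],"turn":[0,-0.14,0],"claw":-0.1},{"translation":[0,-0.03,0],"turn":[0,-0.14,0],"claw":-0.1},{"translation":[0,-0.03,0],"turn":[0,-0.14,0],"claw":-0.1}]}}

```text
t: 6.1
tool_pos: [0.5261, -0.1999, 0.285]
tcp_rot: [0.684, -0.683, 0.181, -0.182]
force: [-0.0, 1.1, 1.6]
finger_gap: 0.0511
```

```bash
python3 st.py;python3 - <<'E'
from h import *
a,b=capture("side"),capture("top")
a=cv2.resize(a[150:220,250:320],(420,420),interpolation=cv2.INTER_CUBIC)
b=cv2.resize(b[195:265,320:390],(420,420),interpolation=cv2.INTER_CUBIC)
cv2.imwrite("pics/near2.png",np.hstack([a,b])[:,:,::-1])
E
```

```text
6.1 [ 0.5261 -0.1999  0.285 ] F [-0.   1.1  1.6] M [ 0.26  0.1  -0.02] q6 0.024 yaw 1.052 gap 0.0511 tilt [-0.0023  0.      0.0012] ftool [-0.6 -1.6  1. ]
```

View pics/near2.png

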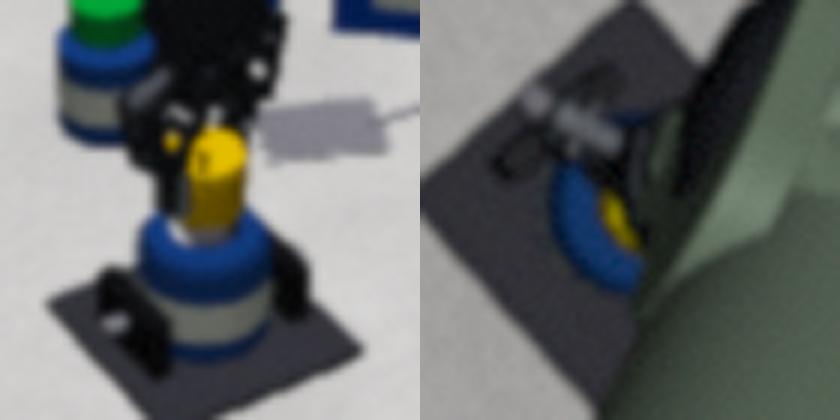

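The crop shows the white neck now visible under the cap and the pointer turned, so the cap is following. I release it on the thread, rewind and re-centre.

>>> {"fn": "carry_out", "kwargs": {"increments": [{"translation":[0,0,0],"turn":[0,0,0],"claw":0.3},{"translation":[0,0,0],"turn":[0,0,0],"claw":0.75},{"translation":[0,0,0],"turn":[-0.002,0,0.001],"claw":0.75}]}}

```text
t: 6.5
tool_pos: [0.5259, -0.2003, 0.2847]
tcp_rot: [-0.682, 0.683, -0.186, 0.186]
force: [-0.7, -0.9, 0.2]
finger_gap: 0.0745
```

```bash
python3 st.py; python3 plan.py .5249 -.199 .285 -2.85
```

```text
6.5 [ 0.5259 -0.2003  0.2847] F [-0.7 -0.9  0.2] M [0.05 0.05 0.05] q6 0.037 yaw 1.039 gap 0.0745 tilt [ 0.0012 -0.      0.0003] ftool [-0.1 -0.2 -1.2]
p [ 0.5259 -0.2003  0.2847] j6 0.037 tilt corr(tool) [ 0.0012 -0.      0.0003] d(mm) [-1.   1.3  0.3] N 20 t 6.5
0 [-0.01, -0.0, 0.0] ty 0.143
1 [-0.01, -0.0, 0.0] ty 0.143
2 [-0.01, -0.0, 0.0] ty 0.143
3 [-0.01, -0.0, -0.0] ty 0.143
4 [-0.01, -0.0, -0.0] ty 0.143
5 [-0.01, -0.0, -0.0] ty 0.143
6 [-0.01, -0.0, -0.0] ty 0.143
7 [-0.01, -0.0, -0.0] ty 0.143
8 [-0.01, -0.0, -0.01] ty 0.143
9 [-0.0, -0.0, -0.01] ty 0.143
10 [-0.0, -0.0, -0.01] ty 0.143
11 [-0.0, -0.0, -0.01] ty 0.143
12 [-0.0, -0.0, -0.01] ty 0.143
13 [-0.0, -0.0, -0.01] ty 0.143
14 [0.0, -0.0, -0.01] ty 0.143
15 [0.0, -0.0, -0.01] ty 0.143
16 [0.0, -0.0, -0.01] ty 0.143
17 [0.0, -0.0, -0.01] ty 0.143
18 [0.0, -0.0, -0.01] ty 0.143
19 [0.01, -0.0, -0.01] ty 0.143
```

Pure turn, four calls.

>>> {"fn": "carry_out", "kwargs": {"increments": [{"translation":[-0.1,0,0],"turn":[0,0.145,0],"claw":0.75},{"translation":[0,0,0],"turn":[0,0.145,0],"claw":0.75},{"translation":[0,0,0],"turn":[0,0.145,0],"claw":0.75},{"translation":[0,0,0],"turn":[0,0.145,0],"claw":0.75},{"translation":[0,0,0],"turn":[0,0.145,0],"claw":0.75}]}}

```text
t: 7.0
tool_pos: [0.5251, -0.2003, 0.2844]
tcp_rot: [-0.565, 0.567, -0.423, 0.424]
force: [0.5, 0.3, -0.6]
finger_gap: 0.0747
```

>>> {"fn": "carry_out", "kwargs": {"increments": [{"translation":[0,0,0],"turn":[0,0.145,0],"claw":0.75},{"translation":[0,0,0],"turn":[0,0.145,0],"claw":0.75},{"translation":[0,0,0],"turn":[0,0.145,0],"claw":0.75},{"translation":[0,0,0],"turn":[0,0.145,0],"claw":0.75},{"translation":[0,0,0],"turn":[0,0.145,0],"claw":0.75}]}}

```text
t: 7.5
tool_pos: [0.5252, -0.2008, 0.2841]
tcp_rot: [-0.371, 0.373, -0.601, 0.602]
force: [-0.1, -0.3, 0.6]
finger_gap: 0.0751
```

>>> {"fn": "carry_out", "kwargs": {"increments": [{"translation":[0,0,0],"turn":[0,0.145,0],"claw":0.75},{"translation":[0,0,0],"turn":[0,0.145,0],"claw":0.75},{"translation":[0,0,0],"turn":[0,0.145,0],"claw":0.75},{"translation":[0,0,0],"turn":[0,0.145,0],"claw":0.75},{"translation":[0,0,0],"turn":[0,0.145,0],"claw":0.75}]}}

```text
t: 8.0
tool_pos: [0.5253, -0.2013, 0.2838]
tcp_rot: [-0.125, 0.127, -0.694, 0.697]
force: [0.6, -0.4, 0.6]
finger_gap: 0.0744
```

```bash
python3 st.py
```

```text
8.0 [ 0.5253 -0.2013  0.2838] F [ 0.6 -0.4  0.6] M [ 0.05  0.   -0.01] q6 2.288 yaw -1.213 gap 0.0744 tilt [-0.0036  0.      0.0034] ftool [-0.5 -0.6  0.6]
```

>>> {"fn": "carry_out", "kwargs": {"increments": [{"translation":[0,0,0],"turn":[-0.003,0.145,0.003],"claw":0.75},{"translation":[0,0,0],"turn":[0,0.145,0],"claw":0.75},{"translation":[0,0,0],"turn":[0,0.145,0],"claw":0.75},{"translation":[0,0,0],"turn":[0,0.145,0],"claw":0.6},{"translation":[0.05,-0.15,-0.23],"turn":[0,0,0],"claw":0.45}], "squeeze": 20}}

```text
t: 8.5
tool_pos: [0.5253, -0.1995, 0.2849]
tcp_rot: [0.086, -0.086, -0.701, 0.702]
force: [0.4, 0.3, 0.2]
finger_gap: 0.062
```

```bash
python3 st.py; python3 plan.py .5249 -.199 .285 0 1
```

```text
8.5 [ 0.5253 -0.1995  0.2849] F [0.4 0.3 0.2] M [0.05 0.03 0.04] q6 2.892 yaw -1.815 gap 0.062 tilt [-0.0018 -0.      0.0001] ftool [-0.3 -0.2 -0.3]
p [ 0.5253 -0.1995  0.2849] j6 2.892 tilt corr(tool) [-0.0018 -0.      0.0001] d(mm) [-0.4  0.5  0.1] N 1 t 8.5
0 [0.05, -0.01, -0.04] ty -0.0
```

>>> {"fn": "carry_out", "kwargs": {"increments": [{"translation":[0.05,0,-0.04],"turn":[-0.001,0,0],"claw":0.37},{"translation":[0,0,0],"turn":[0,0,0],"claw":0.32},{"translation":[0,0,0],"turn":[0,0,0],"claw":0.28}]}}

```text
t: 8.8
tool_pos: [0.525, -0.1987, 0.2851]
tcp_rot: [0.084, -0.084, -0.702, 0.702]
force: [0.0, -0.2, -1.1]
finger_gap: 0.0546
```

>>> {"fn": "carry_out", "kwargs": {"increments": [{"translation":[0,0,0],"turn":[0,0,0],"claw":0.25},{"translation":[0,0,0],"turn":[0,0,0],"claw":0.23}]}}

```text
t: 9.0
tool_pos: [0.525, -0.1987, 0.2851]
tcp_rot: [0.084, -0.084, -0.702, 0.703]
force: [0.2, -0.5, 0.1]
finger_gap: 0.0526
```

>>> {"fn": "carry_out", "kwargs": {"increments": [{"translation":[0,0,0],"turn":[0,0,0],"claw":0.2}]}}

```text
t: 9.1
tool_pos: [0.525, -0.1988, 0.2852]
tcp_rot: [0.084, -0.084, -0.702, 0.703]
force: [-0.9, 0.1, 1.2]
finger_gap: 0.0516
```

>>> {"fn": "carry_out", "kwargs": {"increments": [{"translation":[0,0,0],"turn":[0,0,0],"claw":-0.1},{"translation":[0,0,0],"turn":[0,0,0],"claw":-0.1}], "squeeze": 50}}

```text
t: 9.3
tool_pos: [0.525, -0.1988, 0.2854]
tcp_rot: [0.083, -0.084, -0.702, 0.703]
force: [0.1, 0.2, 1.1]
finger_gap: 0.051
```

>>> {"fn": "carry_out", "kwargs": {"increments": [{"translation":[0,-0.03,0],"turn":[0,-0.14,0],"claw":-0.1},{"translation":[0,-0.03,0],"turn":[0,-0.14,0],"claw":-0.1},{"translation":[0,-0.035,0],"turn":[0,-0.14,0],"claw":-0.1},{"translation":[0,-0.035,0],"turn":[0,-0.14,0],"claw":-0.1}]}}

```text
t: 9.7
tool_pos: [0.5252, -0.1982, 0.2866]
tcp_rot: [0.122, -0.121, 0.697, -0.696]
force: [-0.8, 0.1, 1.5]
finger_gap: 0.0509
```

```bash
python3 st.py
```

```text
9.7 [ 0.5252 -0.1982  0.2866] F [-0.8  0.1  1.5] M [ 0.08  0.12 -0.04] q6 2.304 yaw -1.226 gap 0.0509 tilt [ 0.0005 -0.     -0.0013] ftool [ 0.8 -1.5 -0.3]
```

>>> {"fn": "carry_out", "kwargs": {"increments": [{"translation":[0,-0.035,0],"turn":[0,-0.14,-0.001],"claw":-0.1},{"translation":[0,-0.04,0],"turn":[0,-0.14,0],"claw":-0.1}]}}

```text
t: 9.9
tool_pos: [0.5252, -0.1979, 0.2873]
tcp_rot: [0.222, -0.221, 0.672, -0.671]
force: [0.1, 0.4, 0.8]
finger_gap: 0.0513
```

>>> {"fn": "carry_out", "kwargs": {"increments": [{"translation":[0,-0.04,0],"turn":[0,-0.14,0],"claw":-0.1},{"translation":[0,-0.04,0],"turn":[0,-0.14,0],"claw":-0.1}]}}

```text
t: 10.1
tool_pos: [0.525, -0.1978, 0.2879]
tcp_rot: [0.317, -0.317, 0.633, -0.631]
force: [-0.2, 0.7, 0.4]
finger_gap: 0.0509
```

>>> {"fn": "carry_out", "kwargs": {"increments": [{"translation":[0,-0.04,0],"turn":[0,-0.14,0],"claw":-0.1},{"translation":[0,-0.04,0],"turn":[0,-0.14,0],"claw":-0.1}]}}

```text
t: 10.3
tool_pos: [0.5248, -0.1977, 0.2886]
tcp_rot: [0.406, -0.405, 0.58, -0.579]
force: [0.1, 1.2, 0.5]
finger_gap: 0.0509
```

```bash
python3 st.py
```

```text
10.3 [ 0.5248 -0.1977  0.2886] F [0.1 1.2 0.5] M [ 0.1  -0.   -0.07] q6 1.428 yaw -0.35 gap 0.0509 tilt [ 0.0018 -0.     -0.0015] ftool [-1.2 -0.5 -0.3]
```

>>> {"fn": "carry_out", "kwargs": {"increments": [{"translation":[0,-0.05,0],"turn":[0,-0.1,0],"claw":-0.1},{"translation":[0,-0.05,0],"turn":[0,-0.1,0],"claw":-0.1}]}}

```text
t: 10.5
tool_pos: [0.5248, -0.1979, 0.2896]
tcp_rot: [0.464, -0.464, 0.534, -0.533]
force: [0.4, 0.6, 2.7]
finger_gap: 0.0509
```

>>> {"fn": "carry_out", "kwargs": {"increments": [{"translation":[0,-0.08,0],"turn":[0.001,-0.05,-0.001],"claw":-0.1}]}}

```text
t: 10.6
tool_pos: [0.5248, -0.1979, 0.2906]
tcp_rot: [0.478, -0.478, 0.521, -0.521]
force: [0.4, 1.4, 3.5]
finger_gap: 0.0507
```

>>> {"fn": "carry_out", "kwargs": {"increments": [{"translation":[0,-0.08,0],"turn":[0.001,0,0],"claw":-0.1}]}}

```text
t: 10.7
tool_pos: [0.5248, -0.1979, 0.2916]
tcp_rot: [-0.478, 0.477, -0.521, 0.521]
force: [-0.7, 0.1, 1.7]
finger_gap: 0.051
```

>>> {"fn": "carry_out", "kwargs": {"increments": [{"translation":[0,-0.08,0],"turn":[0,0,0],"claw":-0.1}]}}

```text
t: 10.8
tool_pos: [0.5248, -0.1979, 0.2926]
tcp_rot: [-0.478, 0.477, -0.521, 0.522]
force: [-1.8, 0.3, 2.8]
finger_gap: 0.0507
```

>>> {"fn": "carry_out", "kwargs": {"increments": [{"translation":[0,-0.06,0],"turn":[0,0,0],"claw":-0.1}]}}

```text
t: 10.9
tool_pos: [0.5248, -0.1979, 0.2933]
tcp_rot: [-0.478, 0.477, -0.521, 0.522]
force: [0.4, -0.0, 1.4]
finger_gap: 0.0505
```

>>> {"fn": "carry_out", "kwargs": {"increments": [{"translation":[0,-0.06,0],"turn":[0,0,0],"claw":-0.1}]}}

```text
t: 11.0
tool_pos: [0.5248, -0.1979, 0.294]
tcp_rot: [-0.478, 0.477, -0.522, 0.522]
force: [-1.8, 0.4, 2.6]
finger_gap: 0.0513
```

>>> {"fn": "carry_out", "kwargs": {"increments": [{"translation":[0,-0.05,0],"turn":[0,0,0],"claw":-0.1}]}}

```text
t: 11.1
tool_pos: [0.5248, -0.1979, 0.2945]
tcp_rot: [-0.477, 0.477, -0.522, 0.522]
force: [0.6, 0.8, -1.2]
finger_gap: 0.0509
```

>>> {"fn": "carry_out", "kwargs": {"increments": [{"translation":[0,-0.04,0],"turn":[0,0,0],"claw":-0.1}]}}

```text
t: 11.2
tool_pos: [0.5248, -0.198, 0.2946]
tcp_rot: [-0.477, 0.477, -0.522, 0.522]
force: [0.9, -0.3, -2.7]
finger_gap: 0.0511
```

>>> {"fn": "carry_out", "kwargs": {"increments": [{"translation":[0,-0.04,0],"turn":[0,0,0],"claw":-0.1}]}}

```text
t: 11.3
tool_pos: [0.5248, -0.1979, 0.2945]
tcp_rot: [-0.477, 0.477, -0.522, 0.522]
force: [1.2, -0.0, -3.1]
finger_gap: 0.051
```

Ring felt at z≈0.2945, with a pull of about 3 N. Next I turn with a light pull, two rows at a time.

>>> {"fn": "carry_out", "kwargs": {"increments": [{"translation":[0,-0.04,0],"turn":[0,-0.12,0],"claw":-0.1},{"translation":[0,-0.04,0],"turn":[0,-0.12,0],"claw":-0.1}]}}

```text
t: 11.5
tool_pos: [0.5245, -0.1977, 0.2945]
tcp_rot: [0.538, -0.537, 0.46, -0.459]
force: [-0.5, 0.3, -1.7]
finger_gap: 0.0508
```

```bash
python3 st.py
```

```text
11.5 [ 0.5245 -0.1977  0.2945] F [-0.5  0.3 -1.7] M [-0.08  0.07 -0.12] q6 0.921 yaw 0.157 gap 0.0508 tilt [ 0.0003 -0.     -0.0018] ftool [-0.4  1.7 -0.4]
```

>>> {"fn": "carry_out", "kwargs": {"increments": [{"translation":[0,-0.05,0],"turn":[0,-0.12,0],"claw":-0.1},{"translation":[0,-0.05,0],"turn":[0,-0.12,-0.001],"claw":-0.1}]}}

```text
t: 11.7
tool_pos: [0.524, -0.1977, 0.2945]
tcp_rot: [-0.59, 0.591, -0.39, 0.388]
force: [0.6, -2.0, -2.4]
finger_gap: 0.0511
```

>>> {"fn": "carry_out", "kwargs": {"increments": [{"translation":[0,-0.05,0],"turn":[0,-0.12,0],"claw":-0.1},{"translation":[0,-0.05,0],"turn":[0,-0.12,0],"claw":-0.1}]}}

```text
t: 11.9
tool_pos: [0.524, -0.198, 0.2946]
tcp_rot: [-0.634, 0.635, -0.313, 0.311]
force: [2.1, -0.2, -5.1]
finger_gap: 0.0509
```

```bash
python3 st.py
```

```text
11.9 [ 0.524  -0.198   0.2946] F [ 2.1 -0.2 -5.1] M [-0.31 -0.32 -0.14] q6 0.422 yaw 0.656 gap 0.0509 tilt [ 0.002  -0.     -0.0024] ftool [1.5 5.1 1.6]
```

>>> {"fn": "carry_out", "kwargs": {"increments": [{"translation":[0,-0.045,0],"turn":[0.002,-0.12,-0.002],"claw":-0.1},{"translation":[0,-0.045,0],"turn":[0,-0.12,0],"claw":-0.1}]}}

```text
t: 12.1
tool_pos: [0.5238, -0.1981, 0.2945]
tcp_rot: [0.668, -0.668, 0.232, -0.23]
force: [0.7, -0.7, -2.2]
finger_gap: 0.0511
```

>>> {"fn": "carry_out", "kwargs": {"increments": [{"translation":[0,-0.045,0],"turn":[0,-0.12,0],"claw":-0.1},{"translation":[0,-0.045,0],"turn":[0,-0.12,0],"claw":-0.1}]}}

```text
t: 12.3
tool_pos: [0.5238, -0.1984, 0.2946]
tcp_rot: [0.692, -0.692, 0.147, -0.145]
force: [1.1, -1.2, -3.3]
finger_gap: 0.051
```

```bash
python3 st.py
```

```text
12.3 [ 0.5238 -0.1984  0.2946] F [ 1.1 -1.2 -3.3] M [-0.21 -0.2  -0.09] q6 -0.077 yaw 1.154 gap 0.051 tilt [ 0.     -0.     -0.0023] ftool [ 1.5  3.3 -0.7]
```

>>> {"fn": "carry_out", "kwargs": {"increments": [{"translation":[0,-0.045,0],"turn":[0,-0.12,-0.002],"claw":-0.1},{"translation":[0,-0.045,0],"turn":[0,-0.12,0],"claw":-0.1}]}}

```text
t: 12.5
tool_pos: [0.5237, -0.1985, 0.2946]
tcp_rot: [0.705, -0.704, 0.059, -0.059]
force: [1.0, -0.5, -3.9]
finger_gap: 0.051
```

>>> {"fn": "carry_out", "kwargs": {"increments": [{"translation":[0,-0.045,0],"turn":[0,-0.12,0],"claw":-0.1},{"translation":[0,-0.045,0],"turn":[0,-0.12,0],"claw":-0.1}]}}

```text
t: 12.7
tool_pos: [0.5238, -0.1987, 0.2947]
tcp_rot: [0.707, -0.706, -0.028, 0.03]
force: [1.0, -1.7, -1.8]
finger_gap: 0.0507
```

```bash
python3 st.py
```

```text
12.7 [ 0.5238 -0.1987  0.2947] F [ 1.  -1.7 -1.8] M [-0.26 -0.25 -0.09] q6 -0.576 yaw 1.653 gap 0.0507 tilt [-0.0005 -0.     -0.0016] ftool [ 0.9  1.8 -1.8]
```

>>> {"fn": "carry_out", "kwargs": {"increments": [{"translation":[0,-0.05,0],"turn":[0,-0.12,-0.001],"claw":-0.1},{"translation":[0,-0.05,0],"turn":[0,-0.12,0],"claw":-0.1}]}}

```text
t: 12.9
tool_pos: [0.5241, -0.199, 0.2958]
tcp_rot: [0.698, -0.697, -0.117, 0.117]
force: [0.4, 0.2, 2.2]
finger_gap: 0.0509
```

>>> {"fn": "carry_out", "kwargs": {"increments": [{"translation":[0,-0.05,0],"turn":[0,-0.12,0],"claw":-0.1},{"translation":[0,-0.05,0],"turn":[0,-0.12,0],"claw":-0.1}]}}

```text
t: 13.1
tool_pos: [0.5245, -0.199, 0.2974]
tcp_rot: [0.677, -0.677, -0.203, 0.202]
force: [0.8, 3.0, -0.3]
finger_gap: 0.0512
```

```bash
python3 st.py
```

```text
13.1 [ 0.5245 -0.199   0.2974] F [ 0.8  3.  -0.3] M [ 0.6  -0.25 -0.12] q6 -1.076 yaw 2.153 gap 0.0512 tilt [0.0002 0.     0.0015] ftool [2.3 0.3 2.1]
```

The cap is rising through the slots. I stop turning and lift lightly.

>>> {"fn": "carry_out", "kwargs": {"increments": [{"translation":[0,-0.06,0],"turn":[0,0.04,0],"claw":-0.1}]}}

```text
t: 13.2
tool_pos: [0.5246, -0.199, 0.2982]
tcp_rot: [0.681, -0.681, -0.19, 0.189]
force: [0.0, -0.8, 1.8]
finger_gap: 0.051
```

>>> {"fn": "carry_out", "kwargs": {"increments": [{"translation":[0,-0.07,0],"turn":[0,0.03,0],"claw":-0.1}]}}

```text
t: 13.3
tool_pos: [0.5247, -0.199, 0.2992]
tcp_rot: [0.684, -0.684, -0.18, 0.178]
force: [-0.1, -0.2, 1.6]
finger_gap: 0.0509
```

>>> {"fn": "carry_out", "kwargs": {"increments": [{"translation":[0,-0.07,0],"turn":[0,0,0],"claw":-0.1}]}}

```text
t: 13.4
tool_pos: [0.5247, -0.199, 0.3001]
tcp_rot: [-0.684, 0.684, 0.18, -0.178]
force: [0.3, 0.5, 1.1]
finger_gap: 0.0508
```

```bash
python3 st.py
```

```text
13.4 [ 0.5247 -0.199   0.3001] F [0.3 0.5 1.1] M [ 0.02  0.14 -0.07] q6 -1.005 yaw 2.082 gap 0.0508 tilt [0.0006 0.     0.0022] ftool [ 0.5 -1.1  0.3]
```

Rising freely with the spring pushing. I continue straight up.

>>> {"fn": "carry_out", "kwargs": {"increments": [{"translation":[0,-0.1,0],"turn":[0,0,0.002],"claw":-0.1},{"translation":[0,-0.1,0],"turn":[0,0,0],"claw":-0.1},{"translation":[0,-0.1,0],"turn":[0,0,0],"claw":-0.1}]}}

```text
t: 13.7
tool_pos: [0.5249, -0.1989, 0.3035]
tcp_rot: [-0.684, 0.684, 0.179, -0.179]
force: [-0.4, 0.2, 1.3]
finger_gap: 0.0506
```

>>> {"fn": "carry_out", "kwargs": {"increments": [{"translation":[0,-0.15,0],"turn":[0,0,0],"claw":-0.1},{"translation":[0,-0.2,0],"turn":[0,0,0],"claw":-0.1},{"translation":[0,-0.3,0],"turn":[0,0,0],"claw":-0.1}]}}

```text
t: 14.0
tool_pos: [0.5247, -0.1988, 0.3099]
tcp_rot: [0.684, -0.684, -0.179, 0.179]
force: [-0.8, -0.2, 0.2]
finger_gap: 0.0511
```

```bash
python3 st.py
```

```text
14.0 [ 0.5247 -0.1988  0.3099] F [-0.8 -0.2  0.2] M [-0.04 -0.02 -0.  ] q6 -1.006 yaw 2.083 gap 0.0511 tilt [-0.0002 -0.      0.0001] ftool [-0.8 -0.2  0.2]
```

>>> {"fn": "carry_out", "kwargs": {"increments": [{"translation":[0,-0.8,0],"turn":[0,0,0],"claw":-0.1},{"translation":[0,-1.0,0],"turn":[0,0,0],"claw":-0.1},{"translation":[0,-1.0,0],"turn":[0,0,0],"claw":-0.1},{"translation":[0,-1.0,0],"turn":[0,0,0],"claw":-0.1},{"translation":[0,-1.0,0],"turn":[0,0,0],"claw":-0.1}]}}

```text
t: 14.5
tool_pos: [0.5242, -0.1987, 0.361]
tcp_rot: [0.685, -0.684, -0.178, 0.18]
force: [0.4, -0.3, -0.4]
finger_gap: 0.0515
```

```bash
python3 st.py;  python3 plan.py .6155 .2820 .355 0.0; python3 - <<'E'
from h import *
a,b=capture("side"),capture("top")
a=cv2.resize(a[130:250,230:350],(400,400),interpolation=cv2.INTER_CUBIC)
b=cv2.resize(b[150:260,140:280],(400,314),interpolation=cv2.INTER_CUBIC)
b=np.vstack([b,np.zeros((86,400,3),np.uint8)])
cv2.imwrite("pics/near3.png",np.hstack([a,b])[:,:,::-1])
E
```

```text
14.5 [ 0.5242 -0.1987  0.361 ] F [ 0.4 -0.3 -0.4] M [-0.02  0.02  0.  ] q6 -1.006 yaw 2.082 gap 0.0515 tilt [-0.002   0.     -0.0013] ftool [ 0.2  0.4 -0.5]
p [ 0.5242 -0.1987  0.361 ] j6 -1.006 tilt corr(tool) [-0.002   0.     -0.0013] d(mm) [ 91.3 480.7  -6. ] N 11 t 14.5
0 [2.86, 0.06, 3.4] ty -0.0
1 [2.86, 0.06, 3.4] ty -0.0
2 [2.86, 0.06, 3.4] ty -0.0
3 [2.86, 0.06, 3.4] ty -0.0
4 [2.86, 0.06, 3.4] ty -0.0
5 [2.86, 0.06, 3.4] ty -0.0
6 [2.86, 0.06, 3.4] ty -0.0
7 [2.86, 0.06, 3.4] ty -0.0
8 [2.86, 0.06, 3.4] ty -0.0
9 [2.86, 0.06, 3.4] ty -0.0
10 [2.86, 0.06, 3.4] ty -0.0
```

View pics/near3.png

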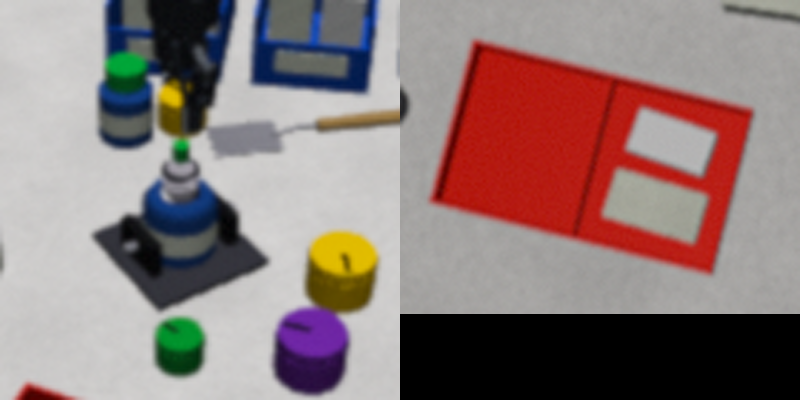

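The cap is off and held at crop (180,105). The neck is bare with its green pin out, and the empty tray half is clear. I carry the cap over.

>>> {"fn": "carry_out", "kwargs": {"increments": [{"translation":[1.5,0,1.8],"turn":[-0.002,0,-0.001],"claw":-0.1},{"translation":[2.8,0,3.4],"turn":[0,0,0],"claw":-0.1},{"translation":[2.8,0,3.4],"turn":[0,0,0],"claw":-0.1},{"translation":[2.8,0,3.4],"turn":[0,0,0],"claw":-0.1},{"translation":[2.8,0,3.4],"turn":[0,0,0],"claw":-0.1}]}}

```text
t: 15.1
tool_pos: [0.5617, -0.0025, 0.3617]
tcp_rot: [-0.683, 0.687, 0.176, -0.173]
force: [-0.1, -0.6, -0.3]
finger_gap: 0.051
```

>>> {"fn": "carry_out", "kwargs": {"increments": [{"translation":[2.8,0,3.4],"turn":[0,0,0],"claw":-0.1},{"translation":[2.8,0,3.4],"turn":[0,0,0],"claw":-0.1},{"translation":[2.8,0,3.4],"turn":[0,0,0],"claw":-0.1},{"translation":[2.8,0,3.4],"turn":[0,0,0],"claw":-0.1},{"translation":[1.5,0,1.8],"turn":[0,0,0],"claw":-0.1}]}}

```text
t: 15.6
tool_pos: [0.5995, 0.2042, 0.36]
tcp_rot: [-0.683, 0.687, 0.177, -0.174]
force: [1.0, -0.2, -0.2]
finger_gap: 0.0511
```

```bash
python3 st.py; python3 plan.py .6155 .282 .3 0 3
```

```text
15.6 [0.5995 0.2042 0.36  ] F [ 1.  -0.2 -0.2] M [-0.02 -0.03  0.03] q6 -0.289 yaw 2.073 gap 0.0511 tilt [ 0.0055 -0.      0.0018] ftool [ 0.8  0.2 -0.6]
p [0.5995 0.2042 0.36  ] j6 -0.289 tilt corr(tool) [ 0.0055 -0.      0.0018] d(mm) [ 16.   77.8 -60. ] N 3 t 15.6
0 [1.71, 1.99, 2.03] ty -0.0
1 [1.71, 1.99, 2.03] ty -0.0
2 [1.71, 1.99, 2.03] ty -0.0
```

>>> {"fn": "carry_out", "kwargs": {"increments": [{"translation":[1.7,0.5,2.0],"turn":[0.005,0,0.002],"claw":-0.1},{"translation":[1.7,1.5,2.0],"turn":[0,0,0],"claw":-0.1},{"translation":[1.7,2.0,2.0],"turn":[0,0,0],"claw":-0.1},{"translation":[0.2,2.0,0.2],"turn":[0,0,0],"claw":-0.1},{"translation":[0,0,0],"turn":[0,0,0],"claw":-0.1}]}}

```text
t: 16.1
tool_pos: [0.616, 0.2926, 0.2967]
tcp_rot: [0.684, -0.684, -0.178, 0.178]
force: [-0.2, -0.7, -1.2]
finger_gap: 0.0508
```

```bash
python3 st.py; python3 plan.py .6155 .282 .2 0 5; python3 - <<'E'
from h import *
a,b=capture("side"),capture("top")
a=cv2.resize(a[225:345,180:300],(400,400),interpolation=cv2.INTER_CUBIC)
b=cv2.resize(b[130:270,130:270],(400,400),interpolation=cv2.INTER_CUBIC)
cv2.imwrite("pics/near4.png",np.hstack([a,b])[:,:,::-1])
E
```

```text
16.1 [0.616  0.2926 0.2967] F [-0.2 -0.7 -1.2] M [-0.01  0.07 -0.04] q6 -0.173 yaw 2.079 gap 0.0508 tilt [ 0.     -0.      0.0004] ftool [-0.5  1.2 -0.5]
p [0.616  0.2926 0.2967] j6 -0.173 tilt corr(tool) [ 0.     -0.      0.0004] d(mm) [ -0.5 -10.6 -96.7] N 5 t 16.1
0 [-0.11, 1.93, -0.18] ty -0.0
1 [-0.11, 1.93, -0.18] ty -0.0
2 [-0.11, 1.93, -0.18] ty -0.0
3 [-0.11, 1.93, -0.18] ty -0.0
4 [-0.11, 1.93, -0.18] ty -0.0
```

View pics/near4.png

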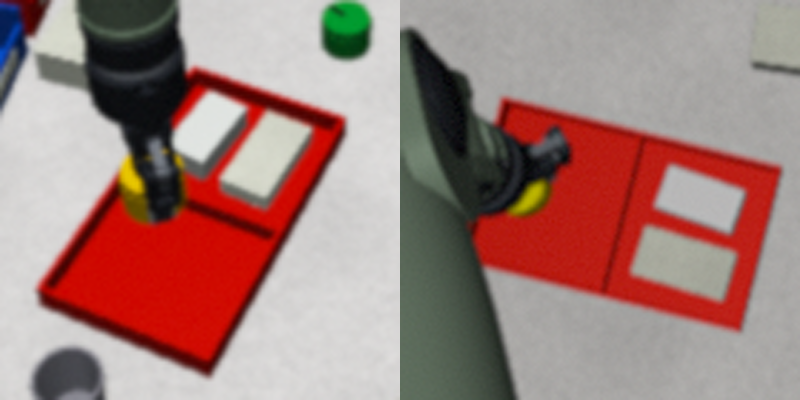

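The cap is held above the free half, at side crop (152,190) and top crop (527,195). I centre it and descend.

>>> {"fn": "carry_out", "kwargs": {"increments": [{"translation":[-0.5,1.0,-0.85],"turn":[0,0,0],"claw":-0.1},{"translation":[0,2.0,0],"turn":[0,0,0],"claw":-0.1},{"translation":[0,2.0,0],"turn":[0,0,0],"claw":-0.1},{"translation":[0,2.0,0],"turn":[0,0,0],"claw":-0.1},{"translation":[0,1.0,0],"turn":[0,0,0],"claw":-0.1}]}}

```text
t: 16.7
tool_pos: [0.6207, 0.2764, 0.2246]
tcp_rot: [-0.685, 0.685, 0.182, -0.169]
force: [0.0, -0.5, -0.3]
finger_gap: 0.0508
```

```bash
python3 st.py; python3 plan.py .6155 .282 .19 0 1
```

```text
16.7 [0.6207 0.2764 0.2246] F [ 0.  -0.5 -0.3] M [0.03 0.02 0.02] q6 -0.191 yaw 2.072 gap 0.0508 tilt [ 0.0049 -0.      0.0163] ftool [-0.2  0.3 -0.4]
p [0.6207 0.2764 0.2246] j6 -0.191 tilt corr(tool) [ 0.0049 -0.      0.0163] d(mm) [ -5.2   5.6 -34.6] N 1 t 16.7
0 [-0.24, 3.46, 0.75] ty -0.0
```

>>> {"fn": "carry_out", "kwargs": {"increments": [{"translation":[-0.2,0,0.6],"turn":[0.005,0,0.016],"claw":-0.1},{"translation":[0,1.0,0],"turn":[0,0,0],"claw":-0.1},{"translation":[0,1.0,0],"turn":[0,0,0],"claw":-0.1},{"translation":[0,0.6,0],"turn":[0,0,0],"claw":-0.1},{"translation":[0,0,0],"turn":[0,0,0],"claw":-0.1}]}}

```text
t: 17.2
tool_pos: [0.6166, 0.2791, 0.1986]
tcp_rot: [0.685, -0.685, -0.175, 0.174]
force: [-0.3, -0.0, -0.8]
finger_gap: 0.0506
```

```bash
python3 st.py
```

```text
17.2 [0.6166 0.2791 0.1986] F [-0.3 -0.  -0.8] M [ 0.01  0.06 -0.  ] q6 -0.183 yaw 2.07 gap 0.0506 tilt [0.0002 0.     0.0011] ftool [-0.3  0.8  0.1]
```

Expected touchdown is near TCP z≈0.183. I lower slowly, watching the force.

>>> {"fn": "carry_out", "kwargs": {"increments": [{"translation":[0,0.4,0],"turn":[0,0,0.001],"claw":-0.1},{"translation":[0,0.4,0],"turn":[0,0,0],"claw":-0.1},{"translation":[0,0.2,0],"turn":[0,0,0],"claw":-0.1}]}}

```text
t: 17.5
tool_pos: [0.6171, 0.2794, 0.1887]
tcp_rot: [-0.685, 0.685, 0.175, -0.174]
force: [-0.0, -0.0, -1.6]
finger_gap: 0.051
```

>>> {"fn": "carry_out", "kwargs": {"increments": [{"translation":[0,0.1,0],"turn":[0,0,0],"claw":-0.1},{"translation":[0,0.1,0],"turn":[0,0,0],"claw":-0.1}]}}

```text
t: 17.7
tool_pos: [0.6171, 0.2795, 0.1865]
tcp_rot: [-0.685, 0.685, 0.175, -0.174]
force: [-0.2, 1.1, -0.4]
finger_gap: 0.0512
```

>>> {"fn": "carry_out", "kwargs": {"increments": [{"translation":[0,0.1,0],"turn":[0,0,0],"claw":-0.1}]}}

```text
t: 17.8
tool_pos: [0.6172, 0.2795, 0.1855]
tcp_rot: [-0.685, 0.685, 0.175, -0.174]
force: [0.7, 0.1, -0.7]
finger_gap: 0.051
```

```bash
python3 st.py
```

```text
17.8 [0.6172 0.2795 0.1855] F [ 0.7  0.1 -0.7] M [ 0.02  0.   -0.01] q6 -0.183 yaw 2.07 gap 0.051 tilt [ 0.0006 -0.      0.0019] ftool [ 0.6  0.7 -0.2]
```

>>> {"fn": "carry_out", "kwargs": {"increments": [{"translation":[0,0.08,0],"turn":[0,0,0.001],"claw":-0.1}]}}

```text
t: 17.9
tool_pos: [0.6172, 0.2796, 0.1847]
tcp_rot: [-0.685, 0.685, 0.175, -0.174]
force: [-0.4, -0.0, -0.2]
finger_gap: 0.0509
```

>>> {"fn": "carry_out", "kwargs": {"increments": [{"translation":[0,0.08,0],"turn":[0,0,0],"claw":-0.1}]}}

```text
t: 18.0
tool_pos: [0.6172, 0.2796, 0.184]
tcp_rot: [-0.685, 0.685, 0.175, -0.174]
force: [0.6, -0.2, -0.8]
finger_gap: 0.0509
```

>>> {"fn": "carry_out", "kwargs": {"increments": [{"translation":[0,0.08,0],"turn":[0,0,0],"claw":-0.1}]}}

```text
t: 18.1
tool_pos: [0.6173, 0.2796, 0.1837]
tcp_rot: [-0.685, 0.685, 0.175, -0.174]
force: [-2.5, -1.2, 8.4]
finger_gap: 0.0509
```

>>> {"fn": "carry_out", "kwargs": {"increments": [{"translation":[0,0.06,0],"turn":[0,0,0],"claw":-0.1}]}}

```text
t: 18.2
tool_pos: [0.6173, 0.2796, 0.1837]
tcp_rot: [-0.685, 0.685, 0.175, -0.174]
force: [-1.1, -1.7, 4.8]
finger_gap: 0.0512
```

Touchdown at 0.1837, as predicted. I let go and lift.

>>> {"fn": "carry_out", "kwargs": {"increments": [{"translation":[0,0,0],"turn":[0,0,0],"claw":0.28},{"translation":[0,0,0],"turn":[0,0,0],"claw":0.5},{"translation":[0,0,0],"turn":[0,0,0],"claw":0.75},{"translation":[0,0,0],"turn":[0,0,0],"claw":0.75}], "squeeze": 20}}

```text
t: 18.6
tool_pos: [0.6176, 0.2797, 0.1837]
tcp_rot: [-0.685, 0.685, 0.176, -0.174]
force: [0.0, 0.8, -0.3]
finger_gap: 0.0746
```

>>> {"fn": "carry_out", "kwargs": {"increments": [{"translation":[0,-0.5,0],"turn":[0,0,0],"claw":0.75},{"translation":[0,-1.5,0],"turn":[0,0,0],"claw":0.75},{"translation":[0,-3,0],"turn":[0,0,0],"claw":0.75},{"translation":[0,-4,0],"turn":[0,0,0],"claw":0.75},{"translation":[0,-4,0],"turn":[0,0,0],"claw":0.75}]}}

```text
t: 19.1
tool_pos: [0.6149, 0.2788, 0.3135]
tcp_rot: [-0.685, 0.686, 0.171, -0.178]
force: [0.4, 0.3, 0.3]
finger_gap: 0.0747
```

```bash
python3 st.py; python3 plan.py .45 .0 .32 0 8
```

```text
19.1 [0.6149 0.2788 0.3135] F [0.4 0.3 0.3] M [ 0.02 -0.05 -0.03] q6 -0.183 yaw 2.07 gap 0.0747 tilt [-0.0014 -0.     -0.0101] ftool [ 0.5 -0.3  0.1]
p [0.6149 0.2788 0.3135] j6 -0.183 tilt corr(tool) [-0.0014 -0.     -0.0101] d(mm) [-164.9 -278.8    6.5] N 8 t 19.1
0 [-3.48, -0.05, -2.07] ty -0.0
1 [-3.48, -0.05, -2.07] ty -0.0
2 [-3.48, -0.05, -2.07] ty -0.0
3 [-3.48, -0.05, -2.07] ty -0.0
4 [-3.48, -0.05, -2.07] ty -0.0
5 [-3.48, -0.05, -2.07] ty -0.0
6 [-3.48, -0.05, -2.07] ty -0.0
7 [-3.48, -0.05, -2.07] ty -0.0
```

Clear the view, then check.

>>> {"fn": "carry_out", "kwargs": {"increments": [{"translation":[-3.5,-0.5,-2.0],"turn":[0,0,-0.01],"claw":0.75},{"translation":[-3.5,-0.5,-2.0],"turn":[0,0,0],"claw":0.75},{"translation":[-3.5,0,-2.0],"turn":[0,0,0],"claw":0.75},{"translation":[-3.5,0,-2.0],"turn":[0,0,0],"claw":0.75},{"translation":[-3.5,0,-2.0],"turn":[0,0,0],"claw":0.75}]}}

```text
t: 19.6
tool_pos: [0.5122, 0.1069, 0.3382]
tcp_rot: [0.685, -0.684, -0.188, 0.167]
force: [0.4, -1.4, -0.2]
finger_gap: 0.0747
```

>>> {"fn": "carry_out", "kwargs": {"increments": [{"translation":[-2,0,-1.2],"turn":[0,0,0],"claw":0.75},{"translation":[0,0,0],"turn":[0,0,0],"claw":0.75},{"translation":[0,0,0],"turn":[0,0,0],"claw":0.75}]}}

```text
t: 19.9
tool_pos: [0.4976, 0.0828, 0.3418]
tcp_rot: [-0.685, 0.685, 0.187, -0.164]
force: [0.8, 0.0, -0.1]
finger_gap: 0.0749
```

```bash
python3 st.py; python3 - <<'E'
from fit import *
a,b=capture("side"),capture("top")
cv2.imwrite("pics/s9.png",a[:,:,::-1]);cv2.imwrite("pics/t9.png",b[:,:,::-1])
A=cv2.resize(a[225:345,180:300],(400,400),interpolation=cv2.INTER_CUBIC)
B=cv2.resize(b[130:270,130:270],(400,400),interpolation=cv2.INTER_CUBIC)
cv2.imwrite("pics/near5.png",np.hstack([A,B])[:,:,::-1])
u=np.round(proj("side",(.617,.28,.035))).astype(int);v=np.round(proj("top",(.617,.28,.035))).astype(int)
fit({"side":obs_of(a[:,:,::-1].copy(),*u),"top":obs_of(b[:,:,::-1].copy(),*v)},61.7,28,4.5)
E
```

```text
19.9 [0.4976 0.0828 0.3418] F [ 0.8  0.  -0.1] M [-0.07 -0.02 -0.01] q6 -0.485 yaw 2.072 gap 0.0749 tilt [0.0089 0.     0.0318] ftool [ 0.7  0.1 -0.4]
free [61.81 27.95  4.51] 61.294117647058826
4.0 [61.84 27.95] 76.0
4.5 [61.79 27.95] 61.3
5.0 [61.77 27.99] 73.6
5.5 [61.75 27.95] 108.7
```

View pics/near5.png

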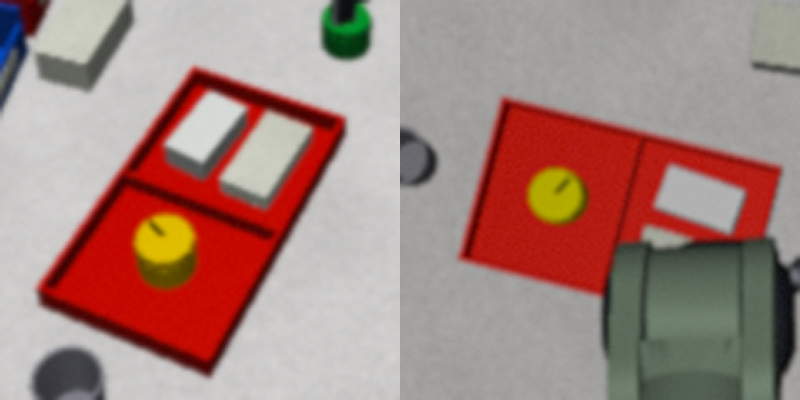

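The cap stands upright in the middle of the empty half, at top crop (557,195). The fit puts its top at z≈0.045, which means it is on the floor. The gripper is clear, so I hand in.

```bash
python3 -c "
from rig import ctrl
print(ctrl.close_job())"
```

```text
the job is handed in; nothing more can be done
None
```

The yellow safety cap is off the canister and standing upright in the middle of the tray's empty half, let go. The job was handed in at about 20 s of the 72 s allowed.

- **Unscrewing:** I turned it anticlockwise in two grips, about 2.8 rad and then 1.7 rad, to the end of the thread. I then eased it up against the lock ring and turned about 2 rad more with a light pull. It slipped through the slots still in the fingers. Force readings at the wrist stayed around 5 N or less throughout.
- **Placing:** It touched the tray floor at about 8 N, at the tool height I had predicted.
- **Last checks:** A two-view fit puts the cap at (0.618, 0.280), within about 4 mm of the estimated centre. Its top is at 0.045 m, which matches it standing on the floor. The cartons in the tray look unmoved where they could be seen; one was partly hidden by the arm. I did not measure the other bystanders again. The wrist force read near zero and the gripper was well clear.
- **Disagreements:** My first triangulation put the cap top at 0.131 m, and a silhouette fit gave 0.136 m. The text implies about 0.141 m. I used the text's height, and the forces and rise I felt on the thread agreed with it. My rough triangulated height of the tray rim was also off, so I took only its position in the plane.

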